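# Sweep weld discs through the tray gate into the drop slot

## Robot

A 7-joint arm with a two-finger parallel gripper is mounted at the origin on the work surface. World frame = base frame: x ahead of the robot, y to its left, z up, the work surface at z = 0. Lengths are in mm, angles in rad, forces in N, time in s.
With the tool pointing down it reaches from about 400 to 875 mm from the base axis. Payload 4.4 kg.
Tool frame: the origin (TCP) lies on the centre line of the jaws, within the pads' length; the fingertips stand 14 mm ahead of it and the grasp point (between the pads) lies 5 mm behind it; z points along the fingers, x is the direction in which the jaws open and shut, and the axes are right-handed (so a half turn about z gives the same grasp; the last joint's range is limited). The gripper opens to 85 mm and grips with 20 to 120 N. Pads are 22 mm wide; open, the fingers measure 114 mm over their backs; the gripper's body (76 mm by 85 mm) begins 54 mm behind the grasp point. The pads swing forward as they close: fully open they stand 13 mm farther back than shut.
Start: joints at [-1.404, 0.628, 0.038, 1.517, -0.027, 0.996, -0.02], TCP at [149.932, 632.486, 245.313] pointing down, gripper open.
Joint ranges: [-3.06, 3.06], [-0.37, 2.12], [-1.25, 1.32], [0.18, 2.47], [-1.1, 4.24], [0.23, 1.98], [-2.94, 2.94]. Speed limits (rad/s): [2.57, 2.57, 3.14, 3.14, 3.14, 3.14, 3.14].

## Interface

Orientations are given as [roll, pitch, yaw] about the fixed x, y, z axes, in that order (R = Rz(yaw) Ry(pitch) Rx(roll)).
In Python, from cell import ctrl gives the robot as it stands.
- The arm moves only by the tool send_rows, never from a script. Its argument "commands" is a list of rows, each a list of 5 numbers: the finger opening in mm, from 0 to 85.4, then the shift along the tool's x, y, z in mm, then the turn about the tool's z in degrees. In form: [[grip, x, y, z, roll], ...]. A call has 1 to 5 rows; each row is the pose to reach, as a shift and turn from the pose measured when the call began, along the tool's axes at that moment; what a row does not reach only later rows make up. A row lasts 1/10 s, in which the tool goes at most 50 mm and 8.59 degrees, less where a joint would pass 70% of its speed; a pose out of reach is approached as far as the arm can. A call with a gripper value outside its range is refused whole. The fingers move at their own pace and stop on an object; the grip force is fixed at half the most. Time passes only in rows, so rows that repeat a pose let the fingers close. It gives the time, the measured TCP pose, the force and the opening at its end, in the units of the state.
- ctrl.read_state(): the state, without advancing time (a new reading comes with each control period).
- ctrl.get_image(name): name is "scene" or "top" or "wrist"; returns the picture (480x640x3 uint8, red, green, blue); there is no depth.
- ctrl.camera_params(name): a dict with "fx", "fy", "cx", "cy" (pixels), "cam_to_world" (4x4, takes a point from camera to world coordinates). Camera axes: x right, y down, z forward; pixel columns grow to the right and rows downward; lengths in mm; the calibration is good to about 2 mm. A picture is of the moment at which its call begins: read the wrist's pose just before it. camera_params takes no time and is no camera call; for the wrist camera it gives the pose at the moment of the call.
- ctrl.finish_job(): hands the job in, once; it reports no verdict.
The state is a dict: "clock": time; "qpos": joint angles; "qd": joint speeds; "tau": joint torques, N m; "eef_pos": TCP position; "tool_rot": TCP orientation; "force": force on the tool from outside, world axes, zero at the start; "torque": the same for the moment, N m; "width": finger opening in mm.
Only numpy, scipy, OpenCV 4.12 (cv2) and the standard library are available. Lean on these libraries where they do the work, as an engineer would, in place of code of your own. Each camera call takes 0.05 s, during which the arm holds its last target.

## Task

Push the three copper discs lying in the feed tray through the gap in the yellow gate, one at a time, so that each drops into the slot behind it before the next one follows; any order will do. Sweep them along the tray floor with shut fingers, gently: do not pinch, pick up or lift a disc. Leave the brass electrode tip, the masher head and the screwdriver where they are, and finish clear of everything.

Things in the scene. Friction and masses are not known exactly. Their poses are not given: they have to be found in the camera images.
- tray: fixed sheet-metal feed tray on legs. Origin: on the table under its middle, z up; floor 80 mm above the origin. Inside, the floor runs x -135 to +135 mm, y -135 mm (rear wall) to +120 mm (yellow gate wall). All walls are 6 mm thick and stand 18 mm above the floor. Its +y, the pushing direction, is within 20 degrees of the robot's left (world +y).
- gate (a point): middle of the one gap in the yellow gate wall, on the wall's inner face, at floor height; axes as the tray. The gap is 52 mm wide (x -26 to +26 mm). The floor ends 6 mm beyond this point, at the wall's outer face, where the drop slot begins: a disc whose middle is past that edge tips and falls in.
- slot (a point): middle of the drop slot's mouth, at floor height; 38 mm beyond point gate along the tray's +y, axes as the tray. The slot is 64 mm long (y) and 80 mm wide (x), its bottom 74 mm below the tray floor, with walls on its three outer sides that also stand 18 mm above the floor.
- disc_a: loose copper-coloured round disc, 40 mm across, 10 mm thick, about 90 g (varies), with a dark dot in the middle of its top face; lies flat on the tray floor and slides when pushed. Origin: centre of its underside, z axis up through its top face. All three discs are alike.
- disc_b: loose copper-coloured round disc, 40 mm across, 10 mm thick, about 90 g (varies), with a dark dot in the middle of its top face; lies flat on the tray floor and slides when pushed. Origin: centre of its underside, z axis up through its top face. All three discs are alike.
- disc_c: loose copper-coloured round disc, 40 mm across, 10 mm thick, about 90 g (varies), with a dark dot in the middle of its top face; lies flat on the tray floor and slides when pushed. Origin: centre of its underside, z axis up through its top face. All three discs are alike.
- electrode: loose brass electrode tip, upright, 22 mm across and 40 mm high, tapering at the top; stands on the tray floor in the corner between the gate wall and the tray's +x wall. Origin: centre of its underside. To be left alone.
- masher: loose masher head standing on the table beyond the tray's rear (-y) wall: perforated steel disc 80 mm across with an upright strap bow, 86 mm high in all. Origin: centre of its underside. To be left alone.
- driver: loose screwdriver with a wooden handle, about 200 mm long, lying on the table beyond the tray's +x side. To be left alone.
There are look-alikes about, which are no part of the job. What is shaped like the disc_b but blue is not meant.

How it is judged:
By the outcome, as a careful person would: the job done as asked, in the order asked, and still so for the second after the job is handed in, with the robot touching nothing.
It also fails if it takes over 66 s, if anything falls off the work surface, if the arm or the gripper's body presses on something with over 40 N, if the wrist force passes 120 N, or if a joint passes its speed limit or range.

## Working session

There is one attempt and no reset: what is moved stays moved. The work goes in short steps, Python scripts to look and compute and a tool call to move; the robot and the scene stay as the last step left them, time stands still between calls to the robot, and variables do not carry over. Pictures are saved under pics/ and viewed, and the job is handed in when it is done.

Besides the shell and the picture viewer there is one more tool, called after "Call:" as name([rows], argument=value, ...), one row to a line, values as JSON. send_rows: Moves the arm, as the interface text tells. Its arguments: {"type":"object","properties":{"commands":{"type":"array"}},"required":["commands"]}

```bash
ls; mkdir -p pics; python3 - <<'E'
from cell import ctrl
import cv2
s=ctrl.read_state();print(s)
for n in("scene","top"):
    im=ctrl.get_image(n);cv2.imwrite(f"pics/{n}0.png",im[:,:,::-1]);print(n,ctrl.camera_params(n))
E
```

```text
pics
{'clock': 0.0, 'qpos': array([-1.40378548,  0.62932948,  0.03844344,  1.51843821, -0.02698057,
        0.99630419, -0.02000402]), 'qd': array([-0.0008062 ,  0.00104161, -0.00062027, -0.00036985, -0.00108087,
        0.00097486,  0.00026214]), 'tau': array([ 5.90826003e-04, -5.63396752e+01,  1.22643180e+00, -1.93439984e+01,
        1.10182737e-02,  1.04752879e-02,  6.64794214e-06]), 'eef_pos': array([149.79613468, 631.84897608, 244.37745316]), 'tool_rot': array([3.14154887e+00, 1.96064577e-03, 1.33798920e+00]), 'force': array([-0.32680828, -0.2730305 ,  0.39443009]), 'torque': array([-0.01044116,  0.00014457, -0.01696641]), 'width': 85.2521772297483}
scene {'fx': 499.8078571730424, 'fy': 499.8078571730424, 'cx': 319.0954397282329, 'cy': 234.5167684149635, 'cam_to_world': array([[-7.32208882e-01,  4.06597421e-01, -5.46396094e-01,
         1.02554822e+03],
       [ 6.80739695e-01,  4.11539671e-01, -6.05993867e-01,
         4.96298802e+02],
       [-2.15318749e-02, -8.15667602e-01, -5.78120006e-01,
         5.70308033e+02],
       [ 0.00000000e+00,  0.00000000e+00,  0.00000000e+00,
         1.00000000e+00]])}
top {'fx': 451.4500433347551, 'fy': 451.4500433347551, 'cx': 321.5129134063241, 'cy': 233.99440763945137, 'cam_to_world': array([[ 2.12974138e-02, -9.84385979e-01,  1.74730263e-01,
         4.28193007e+02],
       [-9.99690373e-01, -2.32172943e-02, -8.95070681e-03,
        -5.47048545e+01],
       [ 1.28677142e-02, -1.74485535e-01, -9.84575655e-01,
         7.98492188e+02],
       [ 0.00000000e+00,  0.00000000e+00,  0.00000000e+00,
         1.00000000e+00]])}
```

View pics/top0.png

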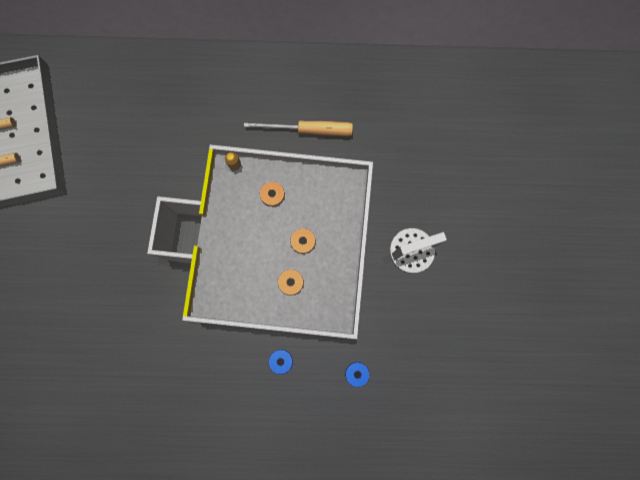

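View pics/scene0.png

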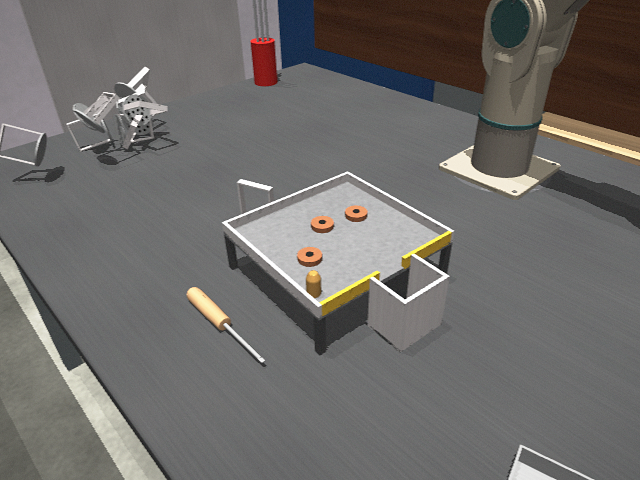

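The top view shows three copper discs in the tray at (272,193), (303,240) and (290,282). The gap is at about (199,230), the electrode at (232,160), the screwdriver at (300,128) and the masher at (412,250). The only look-alikes are the two blue discs at (280,362) and (357,374), outside the tray. Next I'll measure the positions and check a close crop.

```bash
cat > h.py <<'E'
from cell import ctrl
import numpy as np, cv2
from scipy.optimize import least_squares
P=None
def ray(cp,u,v,z):
    T=np.array(cp["cam_to_world"]);d=T[:3,:3]@np.array([(u-cp["cx"])/cp["fx"],(v-cp["cy"])/cp["fy"],1.]);o=T[:3,3]
    return o+d*(z-o[2])/d[2]
def copper(im,rect=None):
    hsv=cv2.cvtColor(im,cv2.COLOR_RGB2HSV)
    m=cv2.inRange(hsv,(5,120,120),(18,255,255))
    return m
def discs(im,cp,z=86,amin=150):
    m=cv2.morphologyEx(copper(im),cv2.MORPH_OPEN,np.ones((2,2),np.uint8))
    out=[]
    for c in cv2.findContours(m,cv2.RETR_EXTERNAL,cv2.CHAIN_APPROX_NONE)[0]:
        if cv2.contourArea(c)<amin: continue
        (u,v),(a,b),_=cv2.minAreaRect(c)
        M=cv2.moments(c);u,v=M['m10']/M['m00'],M['m01']/M['m00']
        out.append((u,v,cv2.contourArea(c),a,b,ray(cp,u,v,z)))
    return out
E
python3 - <<'E'
from h import *
im=cv2.imread("pics/top0.png")[:,:,::-1].copy();cp=ctrl.camera_params("top")
cv2.imwrite("pics/crop0.png",cv2.resize(im[130:350,140:390],None,fx=3.0,fy=2.7*3/2.7*0.9,interpolation=cv2.INTER_CUBIC)[:,:,::-1])
for d in discs(im,cp): print(np.round(d[:5],1),np.round(d[5],1))
for p in [(211,147),(372,162.5),(356,337.5),(184,320)]: print(ray(cp,*p,98).round(1))
sc=cv2.imread("pics/scene0.png")[:,:,::-1].copy();cs=ctrl.camera_params("scene")
for d in discs(sc,cs): print('scene',np.round(d[:5],1),np.round(d[5],1))
E
```

```text
[291.2 282.9 440.5  24.   23.3] [475.5 -15.3  86. ]
[303.5 241.6 422.5  23.   23. ] [541.5 -32.7  86. ]
[272.6 194.4 409.   22.6  22.6] [618.1  19.7  86. ]
[328.1 131.5 229.   54.    6.2] [728.7 -68.5  86. ]
[691.9 121.7  98. ]
[ 672.3 -140.5   98. ]
[ 394.4 -116.7   98. ]
[415.  144.9  98. ]
scene [313.5 284.  154.   13.1  20.5] [659.4  75.1  86. ]
scene [310.3 255.4 266.5  14.   23. ] [616.6  20.7  86. ]
scene [322.8 223.1 203.   12.   21. ] [540.1 -31.8  86. ]
scene [356.6 212.4 185.5  11.   21. ] [473.8 -14.3  86. ]
```

View pics/crop0.png

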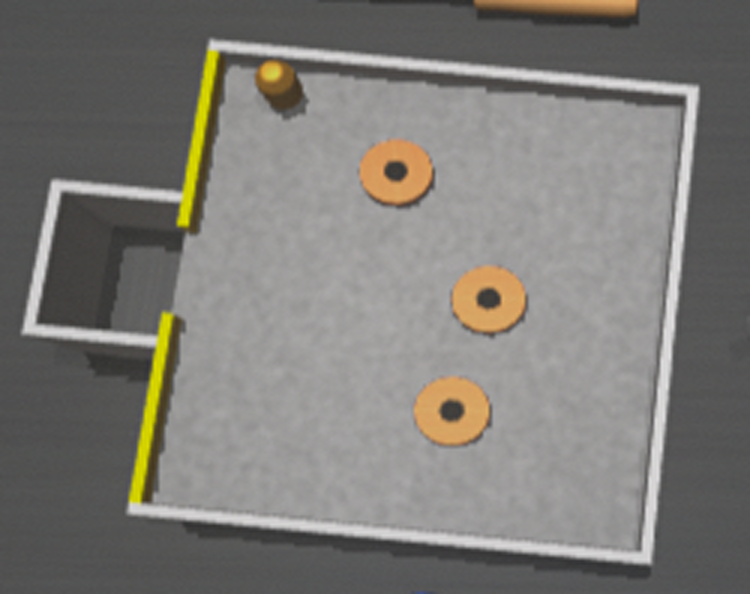

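```bash
cat >> h.py <<'E'
try: TR=np.load("tray.npy")
except Exception: TR=None
def w2t(p):
    c,s=np.cos(TR[2]),np.sin(TR[2]);d=np.array(p[:2])-TR[:2];return np.array([c*d[0]+s*d[1],-s*d[0]+c*d[1]])
def t2w(p):
    c,s=np.cos(TR[2]),np.sin(TR[2]);return TR[:2]+np.array([c*p[0]-s*p[1],s*p[0]+c*p[1]])
def look(n,cam="top"):
    cp=ctrl.camera_params(cam);im=ctrl.get_image(cam);cv2.imwrite(f"pics/{n}.png",im[:,:,::-1])
    for d in discs(im,cp,amin=60): print(np.round(d[:5],0),'tray',w2t(d[5]).round(1))
    st()
    return im
def st():
    s=ctrl.read_state();y=s["tool_rot"][2]
    print('t',round(s['clock'],2),'tray xy',w2t(s['eef_pos']).round(1),'z',s['eef_pos'][2].round(1),'yaw-(tray+90) deg',np.degrees(y-TR[2]-np.pi/2).round(2),'F',s['force'].round(1),'w',round(s['width'],1),'rp',s['tool_rot'][:2].round(3))
E
python3 - <<'E'
import h
from h import *
cp=ctrl.camera_params("top")
im=cv2.imread("pics/top0.png")[:,:,::-1].copy()
px=[(211,147),(372,162.5),(356,337.5),(184,320)]
m=[(141,126),(141,-141),(-141,-141),(-141,126)]
# gate wall ends on yellow (inner-gap edges, top)
hsv=cv2.cvtColor(im,cv2.COLOR_RGB2HSV);y=cv2.inRange(hsv,(26,150,100),(34,255,255))
for c in cv2.findContours(y,0,2)[0]:
    if cv2.contourArea(c)>50: print(cv2.boxPoints(cv2.minAreaRect(c)).round(1).tolist())
T=np.array(cp["cam_to_world"])
def proj(p):
    q=T[:3,:3].T@(np.array(p)-T[:3,3]);return np.array([q[0]/q[2]*cp["fx"]+cp["cx"],q[1]/q[2]*cp["fy"]+cp["cy"]])
def f(x):
    h.TR=x;return np.concatenate([proj([*h.t2w(a),98])-b for a,b in zip(m,px)])
r=least_squares(f,[543,0,-0.08]);print(r.x,np.degrees(r.x[2]),r.fun.round(1))
h.TR=r.x;np.save("tray.npy",r.x)
for d in discs(im,cp): print(w2t(d[5]).round(1))
print('gate',t2w([0,120]),'gap edges px',[proj([*t2w(a),98]).round(1) for a in[(26,120),(26,126),(-26,120),(-26,126)]])
print('TCP tray',end='');st()
E
```

```text
[[182.5, 314.8999938964844], [193.1999969482422, 245.60000610351562], [197.60000610351562, 246.1999969482422], [186.89999389648438, 315.6000061035156]]
[[198.5, 212.89999389648438], [208.5, 148.5], [212.6999969482422, 149.10000610351562], [202.8000030517578, 213.60000610351562]]
[ 5.44340514e+02  9.84149429e+00 -8.08527357e-02] -4.632520517753734 [-1.3 -1.9  1.  -0.7  1.7  1.4 -1.3  0.6]
[-66.6 -30.6]
[  0.6 -42.6]
[72.8 15.8]
[190.1 -63.2]
gate [554.03227517 129.44947802] gap edges px [array([202.9, 214.2]), array([199.1, 213.8]), array([198. , 246.5]), array([194.1, 246.1])]
TCP trayt 0.1 tray xy [-443.5  588.2] z 244.5 yaw-(tray+90) deg -8.71 F [-0.3 -0.4 -0.7] w 85.2 rp [3.142e+00 2.000e-03]
```

Call:
send_rows([
  [0,-10,44,0,-2],
  [0,-20,88,0,-4],
  [0,-30,132,0,-6],
  [0,-40,176,0,-8],
  [0,-51,218,0,-8.7],
])

```text
clock: 0.6
eef_pos: [351.8, 530.7, 244.2]
tool_rot: [-3.141, 0.002, 1.491]
force: [0.5, 0.6, 0.3]
width: 12.0
```

```bash
python3 -c "
from h import *
st()"
```

```text
t 0.6 tray xy [-234.   503.6] z 244.2 yaw-(tray+90) deg 0.04 F [0.5 0.6 0.3] w 12.0 rp [-3.141e+00  2.000e-03]
```

Call:
send_rows([
  [0,-45,18,0,0],
  [0,-90,36,0,0],
  [0,-135,54,0,0],
  [0,-180,72,0,0],
  [0,-225,90,0,0],
])

```text
clock: 1.1
eef_pos: [423.6, 297.2, 244.4]
tool_rot: [-3.141, 0.003, 1.491]
force: [1.2, -0.2, 0.1]
width: 0.1
```

Call:
send_rows([
  [0,-45,18,0,0],
  [0,-90,36,0,0],
  [0,-135,54,0,0],
  [0,-180,72,0,0],
  [0,-225,90,0,0],
])

```text
clock: 1.6
eef_pos: [495.4, 63.7, 244.9]
tool_rot: [-3.141, 0.003, 1.491]
force: [1.2, 0.1, -0.3]
width: 0.0
```

```bash
python3 -c "
from h import *
st()"
```

```text
t 1.6 tray xy [-53.1  49.8] z 244.9 yaw-(tray+90) deg 0.05 F [ 1.2  0.1 -0.3] w 0.0 rp [-3.141e+00  3.000e-03]
```

```bash
python3 -c "
from h import *
look('w1','wrist')
print(w2t(ctrl.camera_params('wrist')['cam_to_world'][:2,3]))"
```

```text
[ 219.  283. 1196.   40.   37.] tray [  3.6 -40.1]
[ 227.  213. 1418.   44.   42.] tray [-63.9 -28.2]
t 1.65 tray xy [-49.8  39.5] z 245.1 yaw-(tray+90) deg -0.64 F [ 2.8 -7.5  2. ] w 0.3 rp [3.14  0.009]
[-119.87103117   41.39415453]
```

View pics/w1.png

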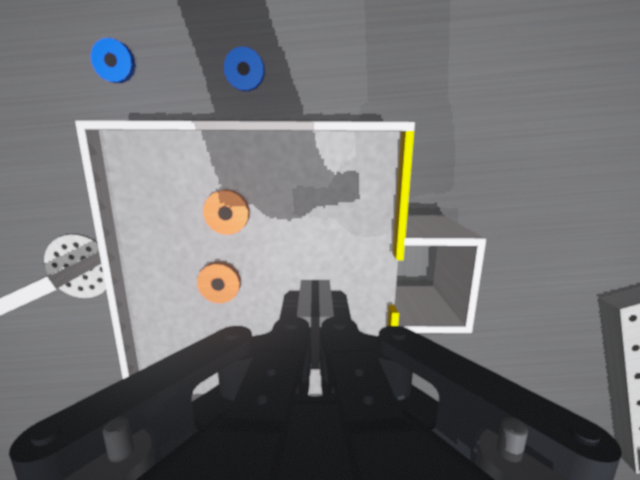

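Call:
send_rows([
  [0,-35,14,0,0.5],
  [0,-70,28,0,0.5],
  [0,-100,40,10,0.5],
  [0,-127,50,30,0.5],
  [0,-127,50,60,0.5],
])

```text
clock: 2.15
eef_pos: [538.0, -83.9, 186.9]
tool_rot: [3.134, 0.012, 1.463]
force: [0.5, 0.2, -0.4]
width: -0.2
```

```bash
python3 -c "
from h import *
look('t1')"
```

```text
t 2.2 tray xy [ -3.3 -91.1] z 181.5 yaw-(tray+90) deg -1.39 F [-1.9  1.1 -3.7] w -0.1 rp [-3.137  0.011]
```

View pics/t1.png

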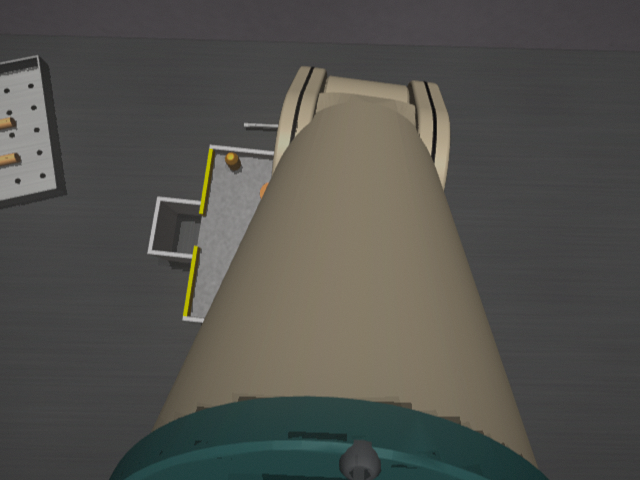

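The arm now hides the top view, so I'll use the scene and wrist cameras from here.

Call:
send_rows([
  [0,1,4,25,-1.4],
  [0,1,4,50,-1.4],
  [0,1,4,70,-1.4],
  [0,1,4,78,-1.4],
  [0,1,4,80,-1.4],
])

```text
clock: 2.7
eef_pos: [536.9, -80.2, 101.0]
tool_rot: [-3.135, 0.01, 1.491]
force: [-0.9, -0.2, 0.4]
width: -0.3
```

```bash
python3 -c "
from h import *
st();look('s2','scene')"
```

```text
t 2.7 tray xy [ -0.1 -90.3] z 101.0 yaw-(tray+90) deg 0.06 F [-0.9 -0.2  0.4] w -0.3 rp [-3.135  0.01 ]
[314. 285. 190.  22.  13.] tray [110.9  76.9]
[310. 255. 266.  14.  23.] tray [71.2 16.6]
[323. 223. 202.  12.  22.] tray [ -0.7 -41.5]
[357. 212. 186.  11.  21.] tray [-68.4 -29.7]
t 2.75 tray xy [  0.3 -90.5] z 101.4 yaw-(tray+90) deg 0.05 F [ 0.4  0.6 -0.7] w 0.2 rp [-3.137  0.01 ]
```

View pics/s2.png

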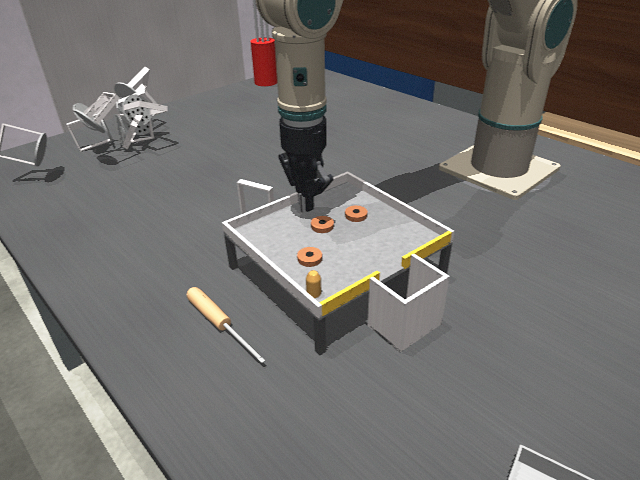

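The scene shows shut fingers inside the tray behind disc (323,223), with the other discs, the electrode (313,285) and the driver undisturbed. I'll lower slightly and push.

Call:
send_rows([
  [0,0,0,2,0],
  [0,3,0,3,0],
  [0,9,0,3,0],
  [0,16,0,3,0],
  [0,23,0,3,0],
])

```text
clock: 3.25
eef_pos: [539.4, -56.6, 98.5]
tool_rot: [-3.137, 0.01, 1.491]
force: [-0.0, -0.6, -0.6]
width: 0.0
```

```bash
python3 -c "
from h import *
st();look('s3','scene');im=look('w3','wrist')
"
```

```text
t 3.25 tray xy [  0.4 -66.6] z 98.5 yaw-(tray+90) deg 0.08 F [-0.  -0.6 -0.6] w 0.0 rp [-3.137  0.01 ]
[314. 285. 196.  22.  13.] tray [111.1  77.2]
[310. 255. 264.  14.  23.] tray [71.2 16.6]
[324. 224. 185.  12.  22.] tray [ -1.1 -39.9]
[357. 212. 186.  11.  21.] tray [-68.4 -29.8]
t 3.3 tray xy [  0.4 -64.9] z 98.4 yaw-(tray+90) deg 0.19 F [0.  1.4 0. ] w 0.1 rp [-3.137  0.009]
[ 379.  300. 3660.   68.   72.] tray [  0.5 -35.2]
[ 404.  156. 7449.   98.   97.] tray [-64.6 -28.6]
t 3.35 tray xy [  0.4 -65.6] z 98.3 yaw-(tray+90) deg 0.19 F [-0.1  0.3  0.2] w -0.1 rp [-3.137  0.009]
```

View pics/w3.png

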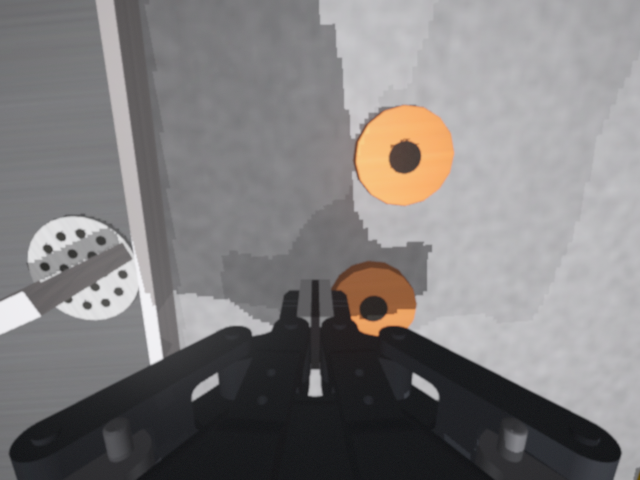

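Call:
send_rows([
  [0,8,0,0,0],
  [0,17,0,0,0],
  [0,26,0,0,0],
  [0,35,0,0,0],
  [0,43,0,0,0],
])

```text
clock: 3.85
eef_pos: [542.8, -11.6, 97.9]
tool_rot: [-3.137, 0.009, 1.494]
force: [0.1, -0.2, 0.5]
width: 0.1
```

```bash
python3 -c "
from h import *
look('s4','scene')
"
```

```text
[314. 285. 188.  22.  13.] tray [110.7  76.8]
[310. 255. 264.  14.  23.] tray [71.2 16.6]
[340. 235. 213.  12.  22.] tray [-0.9  5.2]
[358. 213. 158.  11.  20.] tray [-69.5 -28.1]
t 3.9 tray xy [  0.2 -19.7] z 97.9 yaw-(tray+90) deg 0.33 F [0.4 1.2 0.3] w 0.1 rp [-3.137  0.008]
```

Call:
send_rows([
  [0,9,0,0,-0.3],
  [0,19,0,0,-0.3],
  [0,29,0,-0.3,-0.3],
  [0,39,0,-0.5,-0.3],
  [0,49,0,-0.5,-0.3],
])

```text
clock: 4.4
eef_pos: [546.6, 40.1, 98.0]
tool_rot: [-3.137, 0.008, 1.501]
force: [-0.8, -0.1, 0.6]
width: -0.1
```

```bash
python3 -c "
from h import *
look('s5','scene');look('w5','wrist')
"
```

```text
[314. 286. 204.  22.  13.] tray [111.2  77.5]
[310. 255. 264.  14.  23.] tray [71.2 16.6]
[362. 250. 242.  14.  23.] tray [-1.2 57.5]
t 4.45 tray xy [-0.2 32.7] z 97.9 yaw-(tray+90) deg 0.79 F [-0.   2.  -0.8] w 0.1 rp [-3.137  0.006]
[ 380.  301. 3648.   67.   73.] tray [-0.3 62.7]
[ 166.  155. 7370.  102.   93.] tray [-64.5 -29.4]
t 4.5 tray xy [-0.1 31.8] z 98.0 yaw-(tray+90) deg 0.8 F [ 0.6 -0.2  0.6] w -0.0 rp [-3.137  0.007]
```

View pics/w5.png

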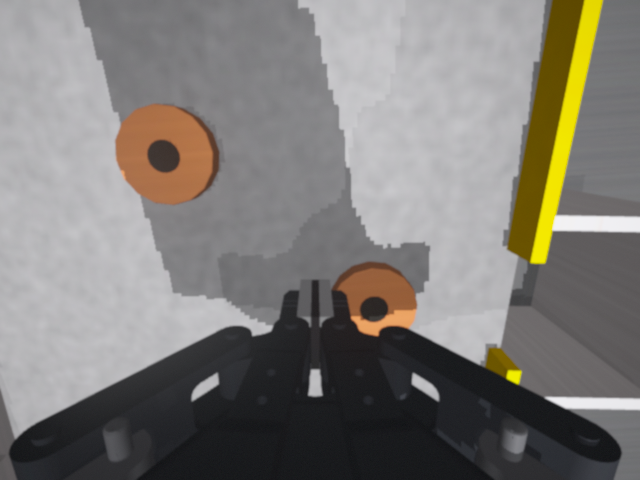

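```bash
python3 -c "
from h import *
cp=ctrl.camera_params('wrist')
for p,z in[((531,262),98),((546,262),98),((509,250),80),((487,349),98),((508,372),98),((520,370),98)]: print(p,z,w2t(ray(cp,*p,z)).round(1))
im=cv2.imread('pics/w5.png')[220:400,450:600];cv2.imwrite('pics/w5c.png',cv2.resize(im,None,fx=4,fy=3.3))
"
```

```text
(531, 262) 98 [-24.7 119.2]
(546, 262) 98 [-24.8 125.3]
(509, 250) 80 [-24.  120.5]
(487, 349) 98 [ 16.1 107.7]
(508, 372) 98 [ 27.8 119. ]
(520, 370) 98 [ 26.6 124.2]
```

View pics/w5c.png

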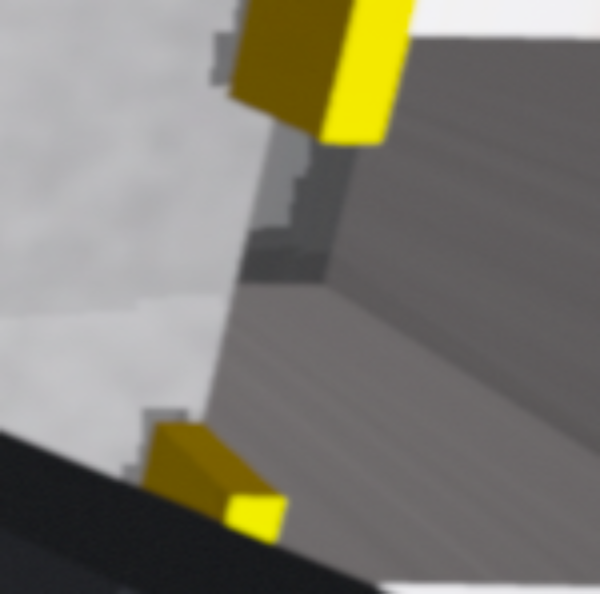

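Gap in the wrist view runs from about -25 to +27 mm and the disc is at about 0, so it is aligned. I'll continue.

Call:
send_rows([
  [0,9,0.3,0,0.8],
  [0,18,0.6,0,0.8],
  [0,27,1,-0.3,0.8],
  [0,35,1,-0.3,0.8],
  [0,43,1,-0.3,0.8],
])

```text
clock: 5.0
eef_pos: [550.7, 85.1, 98.0]
tool_rot: [-3.137, 0.007, 1.49]
force: [-0.3, -1.2, 1.0]
width: 0.2
```

```bash
python3 -c "
from h import *
look('s6','scene')
"
```

```text
[314. 286. 200.  22.  13.] tray [111.   77.4]
[381. 263. 274.  16.  24.] tray [ -1.  102.7]
[310. 255. 264.  14.  23.] tray [71.2 16.6]
t 5.05 tray xy [ 0.2 77.5] z 98.0 yaw-(tray+90) deg 0.11 F [-0.4  2.   0. ] w -0.0 rp [-3.137  0.005]
```

Call:
send_rows([
  [0,7,0,0,0],
  [0,14,0,0,0],
  [0,20,0,0,0],
  [0,25,0,-0.3,0],
  [0,28,0,-0.3,0],
])

```text
clock: 5.55
eef_pos: [553.1, 115.6, 98.1]
tool_rot: [-3.137, 0.005, 1.492]
force: [0.7, -0.5, 0.7]
width: -0.2
```

```bash
python3 -c "
from h import *
look('s7','scene')
"
```

```text
[314. 286. 198.  22.  13.] tray [111.2  77.3]
[396. 273. 308.  16.  25.] tray [ -0.6 133.8]
[310. 255. 266.  14.  23.] tray [71.2 16.6]
[351. 213.  72.  12.   9.] tray [-59.6 -34.3]
t 5.6 tray xy [  0.2 106.4] z 98.1 yaw-(tray+90) deg 0.16 F [-0.5  0.4  0.7] w -0.1 rp [-3.137  0.005]
```

View pics/s7.png

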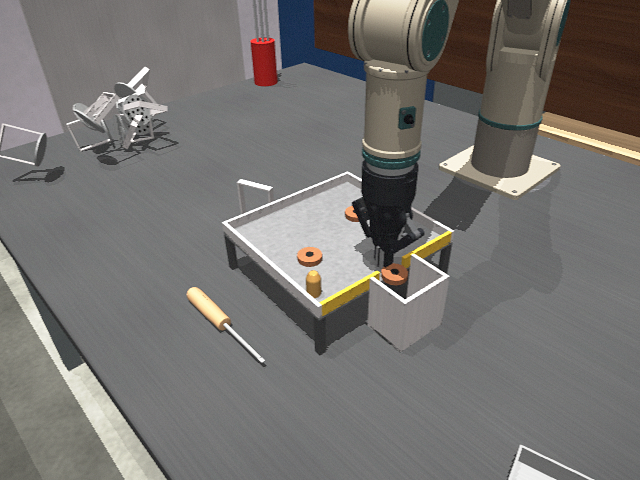

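The disc (396,273) sits over the slot edge. I'll push a little further.

Call:
send_rows([
  [0,3,0,0,0],
  [0,6,0,0,0],
  [0,8,0,0,0],
  [0,8,0,0,0],
])

```text
clock: 6.0
eef_pos: [554.0, 124.4, 98.3]
tool_rot: [-3.138, 0.004, 1.493]
force: [0.8, 0.4, 2.3]
width: -0.0
```

```bash
python3 -c "
from h import *
im=look('s8','scene');cv2.imwrite('pics/s8c.png',cv2.resize(im[180:360,220:470],None,fx=3,fy=3)[:,:,::-1])
"
```

```text
[314. 285. 193.  22.  13.] tray [110.8  77. ]
[400. 278. 360.  19.  25.] tray [  2.  144.9]
[310. 255. 264.  14.  23.] tray [71.2 16.6]
[352. 213.  92.  11.  14.] tray [-61.4 -33.2]
t 6.05 tray xy [  0.3 114.8] z 98.3 yaw-(tray+90) deg 0.17 F [0.4 0.1 3.1] w -0.1 rp [-3.138  0.004]
```

View pics/s8c.png

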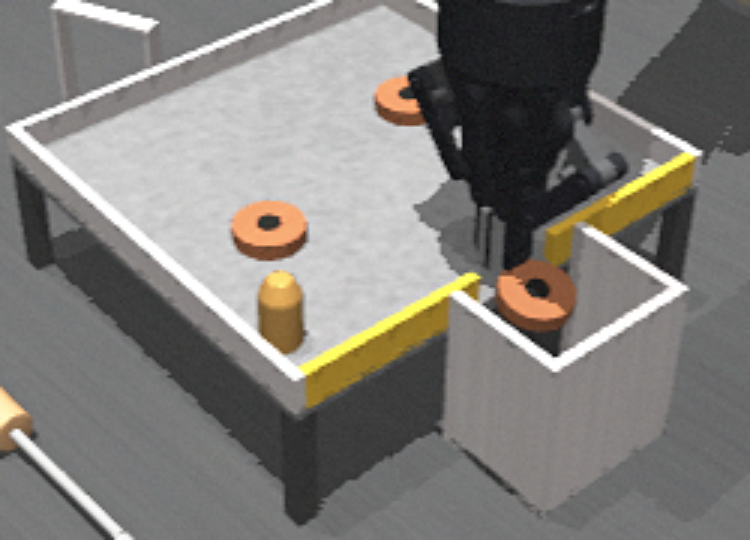

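The disc has tilted and its rear rim touches the fingertip (Fz about +3 N). I'll back off so it can fall.

Call:
send_rows([
  [0,-4,0,0,0],
  [0,-10,0,0,0],
  [0,-18,0,-2,0],
  [0,-28,0,-4,0],
])

```text
clock: 6.45
eef_pos: [551.5, 95.4, 102.4]
tool_rot: [-3.137, 0.005, 1.493]
force: [-0.1, -0.2, 0.2]
width: -0.3
```

```bash
python3 -c "
from h import *
im=look('s9','scene');cv2.imwrite('pics/s9c.png',cv2.resize(im[180:360,220:470],None,fx=3,fy=3)[:,:,::-1])
"
```

```text
[314. 285. 200.  22.  13.] tray [111.   77.3]
[310. 255. 264.  14.  23.] tray [71.2 16.6]
t 6.5 tray xy [ 0.5 83.1] z 102.7 yaw-(tray+90) deg 0.0 F [-0.5 -2.1  0.5] w 0.1 rp [-3.138  0.006]
```

View pics/s9c.png

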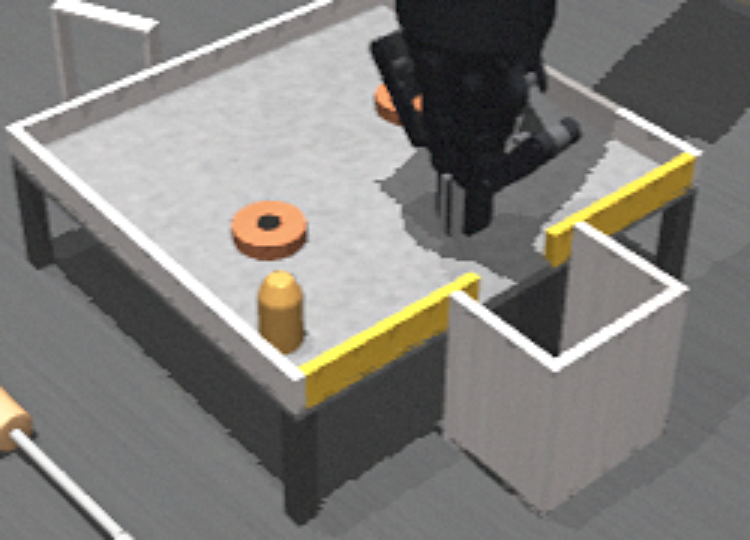

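The first disc fell into the slot. Next is the disc at tray (73,16): I go over it at height and down on its +x side.

Call:
send_rows([
  [0,-5,0,-30,0],
  [0,-20,30,-35,0],
  [0,-40,70,-35,0],
  [0,-66,113,-35,0],
  [0,-66,113,-35,0],
])

```text
clock: 7.0
eef_pos: [664.2, 9.9, 138.2]
tool_rot: [3.138, 0.011, 1.482]
force: [-0.7, -0.7, 0.3]
width: -0.0
```

```bash
python3 -c "
from h import *
im=look('w10','wrist');
"
```

```text
[ 329.  193. 3682.   71.   72.] tray [75.9 16.9]
[ 558.   68. 1032.   23.   58.] tray [ 15.7 128.1]
t 7.05 tray xy [116.1  12.6] z 137.6 yaw-(tray+90) deg -0.34 F [-1.2  0.5 -0.2] w -0.2 rp [-3.14   0.009]
```

View pics/w10.png

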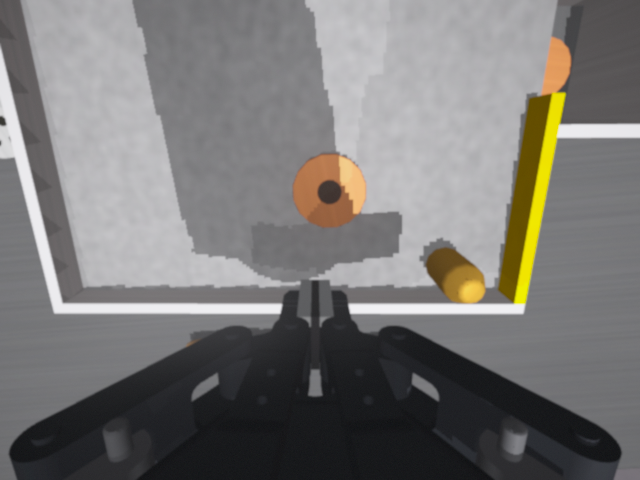

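The wrist view shows the disc at (329,193), the electrode at (455,275) and the fallen disc in the slot at (558,68). I'll descend.

Call:
send_rows([
  [0,4,-2,8,-0.3],
  [0,4,-2,20,-0.3],
  [0,4,-2,32,-0.3],
  [0,4,-2,38,-0.3],
  [0,4,-2,38,-0.3],
])

```text
clock: 7.55
eef_pos: [657.9, 17.4, 97.9]
tool_rot: [-3.137, 0.009, 1.49]
force: [-0.4, -0.2, -0.4]
width: -0.1
```

```bash
python3 -c "
from h import *
im=look('w11','wrist');
"
```

```text
[ 317.  220. 6311.   89.   90.] tray [74.9 17.5]
[598.  71. 568.  14.  59.] tray [ 16.6 124.2]
t 7.6 tray xy [113.4  16.6] z 98.7 yaw-(tray+90) deg -0.01 F [-0.4 -0.2  1.2] w 0.1 rp [-3.139  0.009]
```

Call:
send_rows([
  [0,0.5,-7,0,0],
  [0,0.5,-15,0,0],
  [0,0.5,-24,0,0],
  [0,0.5,-33,0,0],
  [0,0.5,-42,0,0],
])

```text
clock: 8.1
eef_pos: [616.0, 21.2, 99.2]
tool_rot: [-3.139, 0.009, 1.49]
force: [0.5, -0.9, -0.6]
width: -0.0
```

```bash
python3 -c "
from h import *
look('s12','scene');im=look('w12','wrist');
"
```

```text
[314. 286. 204.  23.  13.] tray [110.9  77.4]
[331. 247. 136.  13.  17.] tray [32.2 19.9]
[357. 212. 178.  11.  20.] tray [-68.9 -29.7]
t 8.15 tray xy [68.7 17.1] z 99.0 yaw-(tray+90) deg 0.01 F [-2.3  0.4 -0.3] w 0.0 rp [-3.136  0.009]
[ 316.  235. 5994.   86.   88.] tray [37.5 17.4]
[579. 151. 506.  14.  53.] tray [  1.8 124.5]
[ 189.    8. 1146.   21.   78.] tray [-49.  -29.6]
t 8.2 tray xy [69.6 17.2] z 99.0 yaw-(tray+90) deg 0.01 F [-0.2  0.9 -0.3] w -0.1 rp [-3.137  0.009]
```

View pics/w12.png

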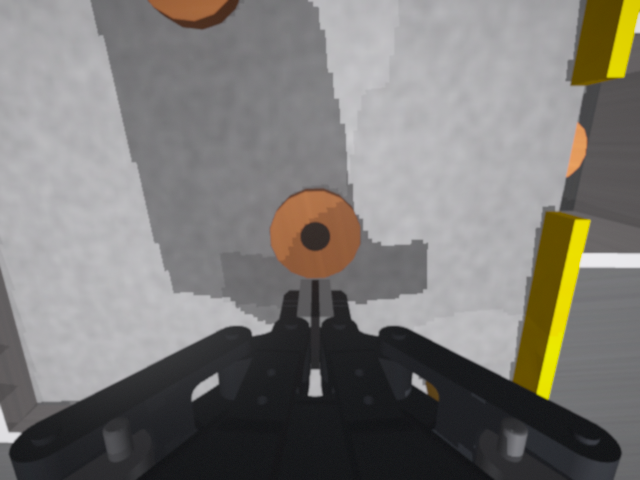

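Call:
send_rows([
  [0,0,-8,0,0],
  [0,0,-16,0,0],
  [0,0,-24,0,0],
  [0,0,-32,0,0],
  [0,0,-36.5,0,0],
])

```text
clock: 8.7
eef_pos: [577.7, 24.4, 99.2]
tool_rot: [-3.136, 0.009, 1.49]
force: [1.5, -0.1, 0.7]
width: -0.1
```

```bash
python3 -c "
from h import *
im=look('w13','wrist');
"
```

```text
[ 316.  235. 5974.   86.   88.] tray [ 1.4 17.5]
[566. 209. 432.  13.  48.] tray [-10.5 124.6]
[ 195.   70. 8855.  114.  100.] tray [-64.9 -29.4]
t 8.75 tray xy [31.4 17.2] z 99.1 yaw-(tray+90) deg 0.02 F [-0.5 -0.3  0.2] w -0.0 rp [-3.135  0.009]
```

Call:
send_rows([
  [0,0,8,0,0],
  [0,0,10,-25,0],
  [0,-25,-8,-30,0],
  [0,-44,-31,-30,0],
  [0,-44,-31,-15,0],
])

```text
clock: 9.25
eef_pos: [541.4, -20.6, 116.2]
tool_rot: [-3.136, 0.011, 1.486]
force: [0.8, -0.8, -0.5]
width: -0.1
```

```bash
python3 -c "
from h import *
im=look('w14','wrist');
"
```

```text
[ 410.  287. 4130.   69.   76.] tray [ 1.2 18.1]
[358. 163.  68.   5.  27.] tray [-61.3 -10.6]
[ 316.  157. 5224.   88.   74.] tray [-64.2 -30.2]
t 9.3 tray xy [ -0.6 -28.8] z 113.4 yaw-(tray+90) deg -0.14 F [-0.4 -0.2 -1.8] w -0.1 rp [-3.133  0.01 ]
```

View pics/w14.png

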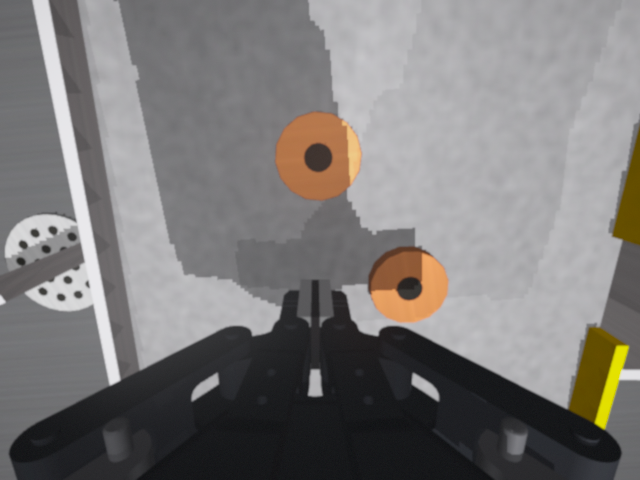

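The disc (410,287) is ahead of the fingers and nearly centred. I'll lower, then push.

Call:
send_rows([
  [0,0,1.5,8,-0.1],
  [0,0,1.5,14,-0.1],
  [0,4,1.5,15,-0.1],
  [0,12,1.5,15,-0.1],
  [0,20,1.5,15,-0.1],
])

```text
clock: 9.8
eef_pos: [544.8, 2.1, 98.3]
tool_rot: [-3.133, 0.01, 1.49]
force: [0.3, 0.6, -0.6]
width: 0.1
```

```bash
python3 -c "
from h import *
im=look('w15','wrist');
"
```

```text
[ 379.  296. 4164.   77.   72.] tray [-0.8 21.6]
[ 263.  154. 7336.   97.   96.] tray [-64.5 -29. ]
t 9.85 tray xy [ 1.1 -5.7] z 98.3 yaw-(tray+90) deg 0.12 F [-0.7  1.1 -0.1] w 0.3 rp [-3.134  0.008]
```

Call:
send_rows([
  [0,8,0,0,0.1],
  [0,17,0,0,0.1],
  [0,26,0,0,0.1],
  [0,35,0,0,0.1],
  [0,43,0,0,0.1],
])

```text
clock: 10.35
eef_pos: [548.5, 47.9, 98.0]
tool_rot: [-3.134, 0.008, 1.491]
force: [-0.3, -0.9, 0.2]
width: -0.0
```

```bash
python3 -c "
from h import *
look('s16','scene');im=look('w16','wrist');
"
```

```text
[314. 285. 190.  23.  13.] tray [110.8  76.8]
[366. 251. 244.  14.  23.] tray [-3.2 65.2]
t 10.4 tray xy [ 1.  40.2] z 98.0 yaw-(tray+90) deg 0.15 F [-0.5  1.2 -0. ] w 0.2 rp [-3.134  0.007]
[ 379.  297. 4182.   78.   71.] tray [-1.1 69.4]
[512. 268. 476.  26.  29.] tray [-15.3 128.1]
[ 146.  153. 7362.  104.   91.] tray [-64.5 -29.5]
t 10.45 tray xy [ 0.9 39.4] z 98.0 yaw-(tray+90) deg 0.15 F [-0.8  0.1  0.2] w 0.2 rp [-3.134  0.007]
```

Call:
send_rows([
  [0,8,0.3,0,0.1],
  [0,16,0.6,0,0.1],
  [0,24,1,0,0.1],
  [0,32,1,0,0.1],
  [0,39,1,0,0.1],
])

```text
clock: 10.95
eef_pos: [552.6, 88.6, 97.7]
tool_rot: [-3.134, 0.007, 1.491]
force: [0.7, -1.1, 1.3]
width: -0.1
```

```bash
python3 -c "
from h import *
look('s17','scene');im=look('w17','wrist');
"
```

```text
[314. 286. 204.  22.  13.] tray [111.2  77.7]
[384. 264. 270.  15.  24.] tray [ -2.7 106.3]
t 11.0 tray xy [ 1.9 80.8] z 97.7 yaw-(tray+90) deg 0.16 F [-0.3  0.3  0.8] w -0.0 rp [-3.134  0.006]
[ 379.  296. 4319.   78.   72.] tray [ -0.5 110. ]
[ 445.  255. 2042.   48.   59.] tray [-20.5 138. ]
[  46.  151. 7403.   95.   98.] tray [-64.4 -29.6]
t 11.05 tray xy [ 1.9 80.2] z 97.7 yaw-(tray+90) deg 0.16 F [ 0.2 -0.1  1.5] w 0.1 rp [-3.134  0.006]
```

View pics/w17.png

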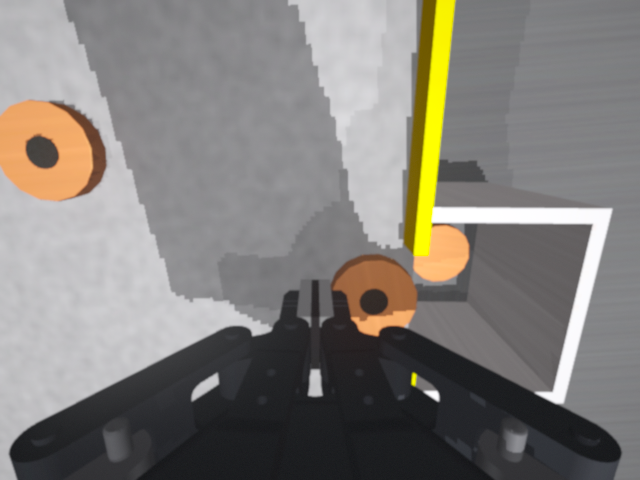

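The disc (374,300) is entering the gap, clear of the yellow edge, and the first disc lies flat at the slot bottom.

Call:
send_rows([
  [0,7,0,0,0.1],
  [0,14,0,-0.5,0.1],
  [0,20,0,-0.5,0.1],
  [0,26,0,-0.5,0.1],
  [0,30,0,-0.5,0.1],
])

```text
clock: 11.55
eef_pos: [555.1, 120.2, 98.0]
tool_rot: [-3.134, 0.006, 1.492]
force: [0.1, -1.2, 2.0]
width: 0.0
```

Call:
send_rows([
  [0,0,0,0,0],
  [0,-6,0,0,0],
  [0,-14,0,-1,0],
  [0,-22,0,-3,0],
])

```text
clock: 11.95
eef_pos: [553.0, 96.9, 101.1]
tool_rot: [-3.133, 0.007, 1.491]
force: [-0.1, -0.7, 0.6]
width: -0.1
```

```bash
python3 -c "
from h import *
look('s18','scene');im=look('w18','wrist');
"
```

```text
[314. 285. 194.  22.  13.] tray [110.8  76.9]
t 12.0 tray xy [ 1.9 85.4] z 101.5 yaw-(tray+90) deg -0.08 F [ 0.6 -2.2 -0.2] w -0.2 rp [-3.134  0.008]
[ 432.  255. 2525.   51.   68.] tray [-19.1 138.6]
[  43.  152. 6848.   96.   89.] tray [-64.3 -29.3]
t 12.05 tray xy [ 2.1 86.3] z 101.5 yaw-(tray+90) deg -0.09 F [ 0.4 -0.   0.5] w -0.1 rp [-3.134  0.008]
```

View pics/w18.png

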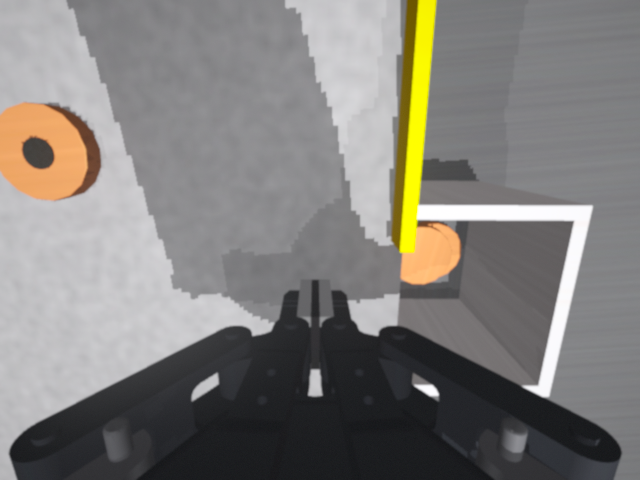

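Two discs are now stacked in the slot (430,255). Next is the last disc, at tray (-66,-30), approached on its -x side.

Call:
send_rows([
  [0,-6,-5,-25,0],
  [0,-36,-35,-32,0],
  [0,-70,-68,-32,0],
  [0,-102,-98,-32,0],
  [0,-116,-109,-30,0],
])

```text
clock: 12.55
eef_pos: [431.2, -13.6, 133.5]
tool_rot: [-3.131, 0.009, 1.485]
force: [0.3, -0.2, -0.4]
width: 0.2
```

```bash
python3 -c "
from h import *
im=look('s19','scene');
"
```

```text
[314. 285. 188.  21.  13.] tray [110.7  76.7]
[357. 212. 186.  11.  21.] tray [-68.3 -29.7]
t 12.6 tray xy [-111.7  -33.9] z 133.2 yaw-(tray+90) deg -0.41 F [-1.8 -1.  -0.2] w 0.1 rp [-3.129  0.01 ]
```

View pics/s19.png

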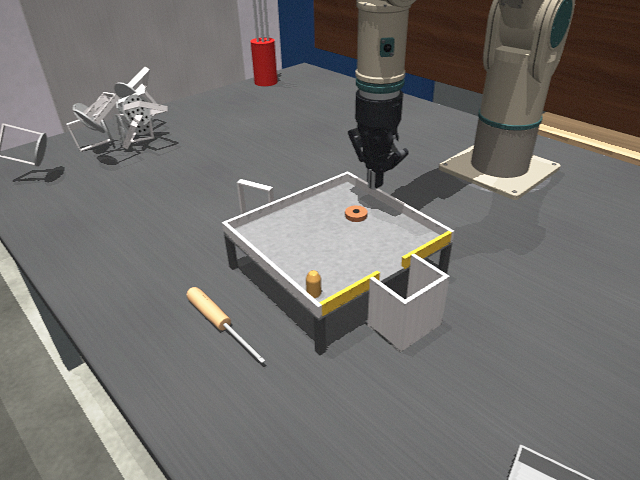

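Call:
send_rows([
  [0,4,3,8,-0.4],
  [0,4,3,18,-0.4],
  [0,4,3,28,-0.4],
  [0,4,3,34,-0.4],
  [0,4,3,34,-0.4],
])

```text
clock: 13.1
eef_pos: [432.7, -11.0, 97.8]
tool_rot: [-3.127, 0.01, 1.491]
force: [-0.3, 0.0, 0.3]
width: -0.0
```

```bash
python3 -c "
from h import *
im=look('s20','scene');
"
```

```text
[314. 285. 186.  22.  13.] tray [110.4  76.2]
[357. 212. 188.  11.  21.] tray [-68.3 -29.6]
t 13.15 tray xy [-109.4  -29.9] z 98.3 yaw-(tray+90) deg 0.04 F [ 0.5 -0.4  0.1] w 0.0 rp [-3.128  0.01 ]
```

Call:
send_rows([
  [0,0,6,0,0],
  [0,0,14,0,0],
  [0,0,23,0,0],
  [0,0,32,0,0],
  [0,0,40,0,0],
])

```text
clock: 13.65
eef_pos: [473.9, -14.4, 97.9]
tool_rot: [-3.128, 0.01, 1.49]
force: [-0.8, 0.3, 0.6]
width: 0.2
```

```bash
python3 -c "
from h import *
im=look('s21','scene');
cv2.imwrite('pics/s21c.png',cv2.resize(im[180:360,220:470],None,fx=3,fy=3)[:,:,::-1])
look('t21')"
```

```text
[314. 285. 188.  21.  13.] tray [110.8  76.5]
[345. 218. 192.  11.  21.] tray [-41.8 -29.9]
t 13.7 tray xy [-66.4 -29.8] z 97.9 yaw-(tray+90) deg 0.02 F [ 2.4 -1.3  0.4] w -0.1 rp [-3.131  0.01 ]
[183. 235. 134.   9.  21.] tray [ -9.5 150.3]
[328. 132. 226.  54.   6.] tray [189.6 -62.4]
t 13.75 tray xy [-67.3 -29.8] z 97.9 yaw-(tray+90) deg 0.02 F [-0.2  0.   0.7] w -0.2 rp [-3.13  0.01]
```

View pics/s21c.png

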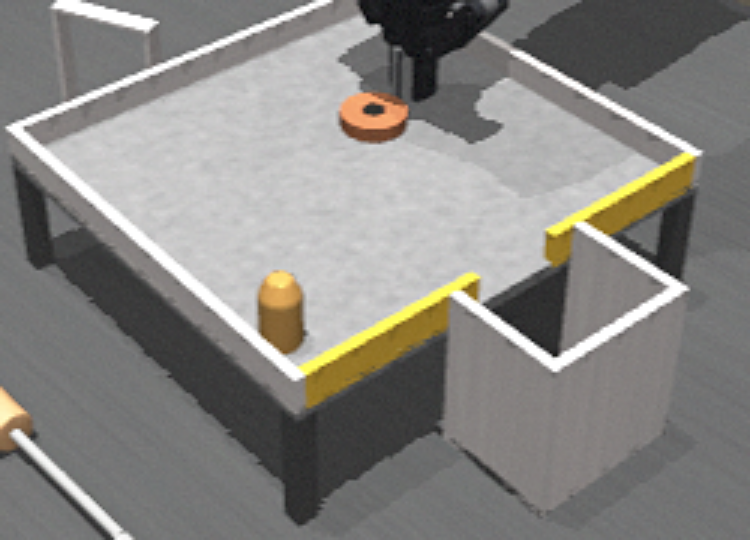

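Call:
send_rows([
  [0,0,9,0,0],
  [0,0,18,0,0],
  [0,0,27,0,0],
  [0,0,35,0,0],
  [0,0,40,0,0],
])

```text
clock: 14.25
eef_pos: [515.8, -17.8, 97.4]
tool_rot: [-3.131, 0.01, 1.49]
force: [-0.4, 0.3, -0.2]
width: 0.1
```

```bash
python3 -c "
from h import *
im=look('s22','scene');look('w22','wrist')"
```

```text
[314. 285. 184.  21.  13.] tray [110.6  76.8]
[326. 226. 206.  12.  22.] tray [  0.6 -30. ]
t 14.3 tray xy [-25.5 -29.8] z 97.4 yaw-(tray+90) deg 0.02 F [ 0.4 -0.1  0. ] w 0.1 rp [-3.132  0.01 ]
[316. 386. 251.  22.  14.] tray [ 21.1 -29.5]
t 14.35 tray xy [-26.2 -29.8] z 97.4 yaw-(tray+90) deg 0.02 F [-0.2 -0.2 -0.6] w -0.3 rp [-3.132  0.01 ]
```

View pics/w22.png

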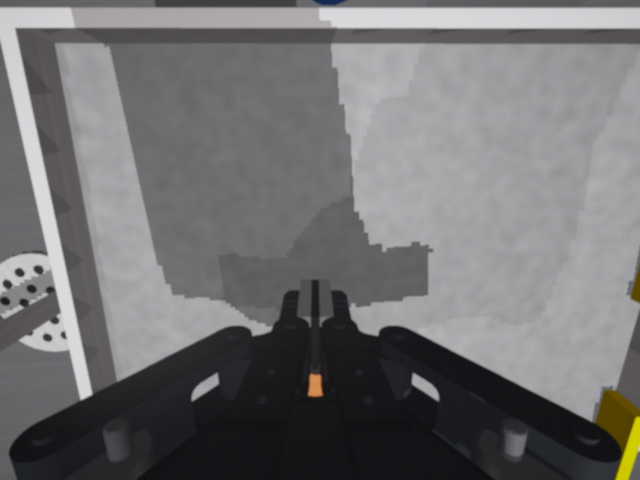

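Call:
send_rows([
  [0,0,-8,-0.5,0],
  [0,0,-10,-25,0],
  [0,-25,6,-32,0],
  [0,-43,27,-32,0],
  [0,-43,27,-15,0],
])

```text
clock: 14.85
eef_pos: [543.2, -66.5, 114.8]
tool_rot: [-3.14, 0.012, 1.486]
force: [0.3, 1.9, 0.2]
width: 0.3
```

```bash
python3 -c "
from h import *
look('w23','wrist')"
```

```text
[ 409.  287. 4208.   71.   76.] tray [  6.1 -28.3]
t 14.9 tray xy [  0.7 -74.5] z 111.0 yaw-(tray+90) deg -0.13 F [-0.6  0.8 -2.9] w -0.0 rp [-3.131  0.011]
```

View pics/w23.png

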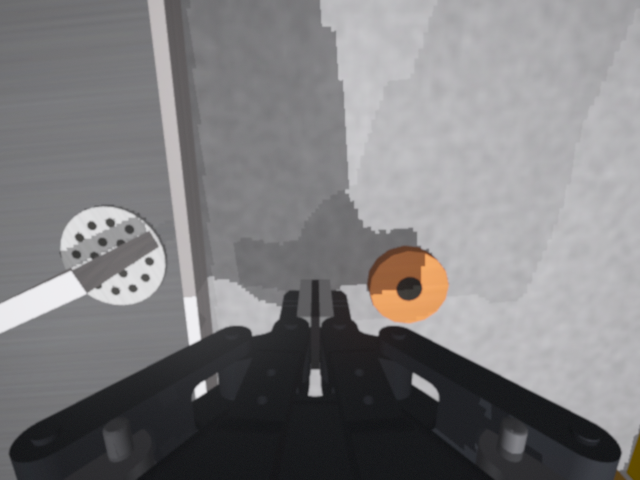

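Call:
send_rows([
  [0,0,1,8,-0.1],
  [0,0,1,12,-0.1],
  [0,4,1,12.5,-0.1],
  [0,12,1,12.5,-0.1],
  [0,20,1,12.5,-0.1],
])

```text
clock: 15.4
eef_pos: [541.7, -43.5, 98.6]
tool_rot: [-3.132, 0.01, 1.49]
force: [-0.4, -0.6, -0.5]
width: 0.1
```

```bash
python3 -c "
from h import *
look('s24','scene');look('w24','wrist')"
```

```text
[314. 285. 191.  22.  13.] tray [110.8  76.9]
[327. 227. 201.  12.  21.] tray [  1.8 -27.3]
t 15.45 tray xy [  1.8 -51.4] z 98.6 yaw-(tray+90) deg 0.13 F [-1.3  1.  -0.5] w -0.0 rp [-3.132  0.009]
[ 379.  302. 3466.   66.   71.] tray [  2.6 -21.5]
t 15.5 tray xy [  1.8 -52.1] z 98.6 yaw-(tray+90) deg 0.15 F [-0.8  0.4  0.3] w 0.0 rp [-3.132  0.009]
```

View pics/w24.png

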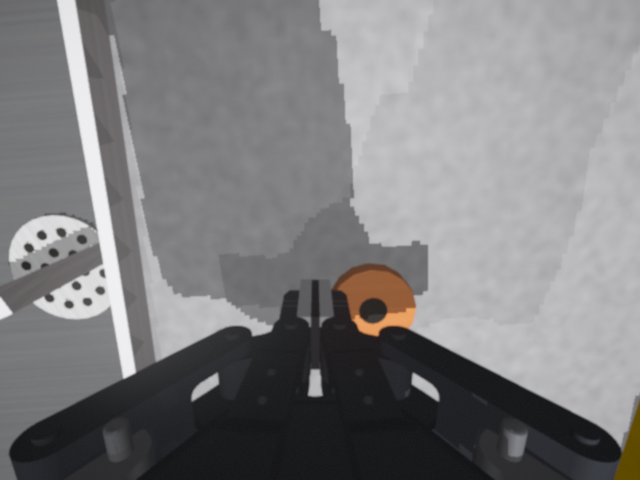

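Call:
send_rows([
  [0,6,0,0,-1],
  [0,15,-0.2,0,-1],
  [0,24,-0.4,0,-1],
  [0,33,-0.6,0,-1],
  [0,42,-0.8,0,-1],
])

```text
clock: 16.0
eef_pos: [544.5, 0.6, 98.3]
tool_rot: [-3.132, 0.009, 1.51]
force: [-0.0, -0.2, 0.6]
width: -0.3
```

Call:
send_rows([
  [0,9,0,0,0.3],
  [0,18,0,0,0.3],
  [0,27,0,0,0.3],
  [0,36,0,0,0.3],
  [0,44,0,0,0.3],
])

```text
clock: 16.5
eef_pos: [547.1, 45.4, 97.8]
tool_rot: [-3.132, 0.009, 1.505]
force: [0.2, 0.1, 0.9]
width: 0.1
```

```bash
python3 -c "
from h import *
look('s25','scene');look('w25','wrist')"
```

```text
[314. 285. 200.  22.  13.] tray [111.1  77.2]
[363. 251. 251.  14.  23.] tray [ 0.3 62.4]
t 16.55 tray xy [-0.1 37.5] z 97.8 yaw-(tray+90) deg 0.98 F [-0.1  1.2 -0.4] w 0.0 rp [-3.132  0.008]
[ 380.  303. 3390.   64.   71.] tray [ 0.3 67.5]
[516. 274. 454.  24.  33.] tray [-15.1 127.4]
t 16.6 tray xy [-0.1 36.8] z 97.8 yaw-(tray+90) deg 0.99 F [ 1.  -0.3  0.1] w -0.2 rp [-3.132  0.008]
```

View pics/w25.png

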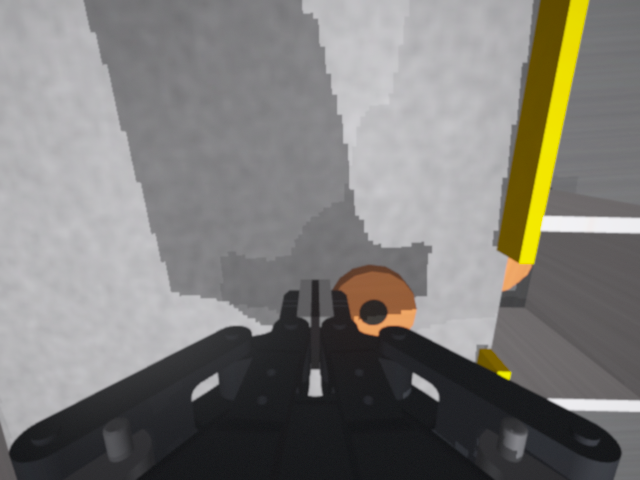

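The disc (374,311) is lined up with the gap, so I'll continue.

Call:
send_rows([
  [0,8,0,0,0.5],
  [0,17,0,0,0.5],
  [0,26,0,0,0.5],
  [0,34,0,0,0.5],
  [0,42,0,0,0.5],
])

```text
clock: 17.1
eef_pos: [550.1, 88.9, 97.7]
tool_rot: [-3.132, 0.008, 1.498]
force: [-1.4, -2.3, 4.3]
width: -0.1
```

```bash
python3 -c "
from h import *
look('s26','scene');look('w26','wrist')"
```

```text
[314. 286. 202.  22.  13.] tray [111.1  77.5]
[382. 265. 278.  15.  24.] tray [ -0.  106.3]
t 17.15 tray xy [-0.7 81.1] z 97.7 yaw-(tray+90) deg 0.59 F [-0.1 -0.9  3.7] w -0.1 rp [-3.133  0.007]
[ 380.  303. 3463.   65.   71.] tray [-1.000e-01  1.111e+02]
[ 442.  263. 2247.   47.   70.] tray [-19.8 137.5]
t 17.2 tray xy [-0.7 80.8] z 97.7 yaw-(tray+90) deg 0.59 F [-0.3  1.7  3.5] w -0.0 rp [-3.133  0.007]
```

View pics/w26.png

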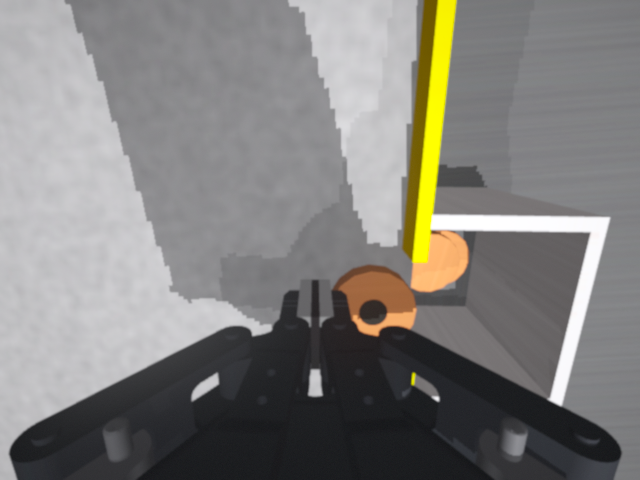

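The upward force is 3.5 N, so the tip may be rubbing the floor. I'll raise 1 mm while pushing on.

Call:
send_rows([
  [0,7,0,-1,0.5],
  [0,14,0,-1,0.5],
  [0,20,0,-1,0.5],
  [0,26,0,-1,0.5],
  [0,30,0,-1,0.5],
])

```text
clock: 17.7
eef_pos: [552.3, 121.1, 98.4]
tool_rot: [-3.133, 0.007, 1.492]
force: [-0.1, -1.0, 0.9]
width: 0.3
```

Call:
send_rows([
  [0,0,0,0,0],
  [0,-6,0,0,0],
  [0,-14,0,-1,0],
  [0,-22,0,-3,0],
])

```text
clock: 18.1
eef_pos: [550.2, 97.8, 101.4]
tool_rot: [-3.132, 0.007, 1.491]
force: [-0.9, -0.1, -0.5]
width: 0.3
```

```bash
python3 -c "
from h import *
look('s27','scene');im=look('w27','wrist');
"
```

```text
[314. 285. 200.  22.  13.] tray [111.   77.2]
t 18.15 tray xy [-0.9 86.1] z 101.8 yaw-(tray+90) deg -0.05 F [ 0.3 -2.6  0. ] w 0.0 rp [-3.132  0.009]
[ 430.  264. 3036.   53.   79.] tray [-17.5 139. ]
t 18.2 tray xy [-0.8 86.9] z 101.8 yaw-(tray+90) deg -0.06 F [ 0.3 -0.3  0.9] w -0.2 rp [-3.133  0.008]
```

View pics/w27.png

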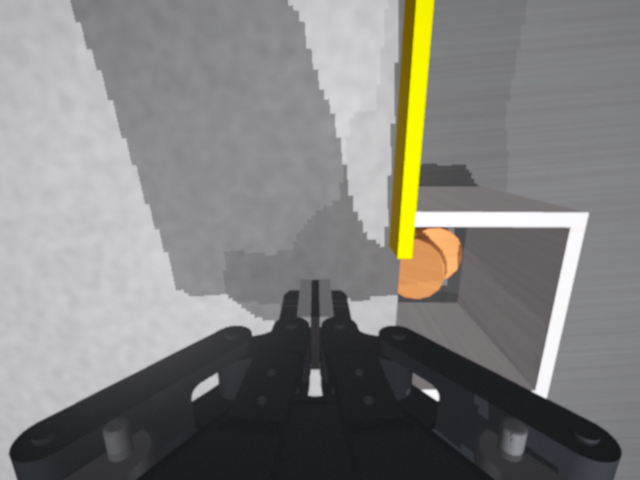

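The tray floor is empty and three discs show in the slot. I'll rise and move clear, back toward the start.

Call:
send_rows([
  [0,0,0,-40,0],
  [0,0,0,-80,0],
  [0,0,0,-120,0],
  [0,0,0,-150,0],
  [0,0,0,-150,0],
])

```text
clock: 18.7
eef_pos: [554.8, 97.9, 256.3]
tool_rot: [-3.141, 0.005, 1.488]
force: [-0.2, 0.2, 0.6]
width: 0.1
```

Call:
send_rows([
  [0,40,-10,0,0],
  [0,85,-30,0,0],
  [0,130,-50,0,0],
  [0,175,-70,0,0],
  [0,220,-90,0,0],
])

```text
clock: 19.2
eef_pos: [482.0, 325.8, 254.3]
tool_rot: [-3.14, 0.006, 1.488]
force: [1.0, 0.1, 0.7]
width: -0.1
```

Call:
send_rows([
  [0,40,-18,0,0],
  [0,80,-36,0,0],
  [0,110,-50,0,0],
  [0,120,-55,0,0],
  [0,120,-55,0,0],
])

```text
clock: 19.7
eef_pos: [435.5, 451.2, 252.5]
tool_rot: [-3.139, 0.007, 1.491]
force: [0.2, 0.3, -0.2]
width: -0.3
```

```bash
python3 -c "
from h import *
look('s28','scene');im=look('t28');cv2.imwrite('pics/t28c.png',cv2.resize(im[110:390,140:460],None,fx=2.4,fy=2.1)[:,:,::-1])
"
```

```text
[314. 284. 156.  21.  13.] tray [109.3  74.4]
t 19.75 tray xy [-142.4  429.1] z 252.8 yaw-(tray+90) deg -0.11 F [ 0.3 -0.2 -0.2] w -0.1 rp [-3.14   0.008]
[189. 235. 418.  23.  23.] tray [ -8.2 141. ]
[328. 132. 226.  54.   6.] tray [190.1 -63.2]
t 19.8 tray xy [-141.3  428. ] z 253.1 yaw-(tray+90) deg -0.23 F [ 0.7 -0.6 -0.1] w -0.1 rp [-3.141  0.008]
```

View pics/t28c.png

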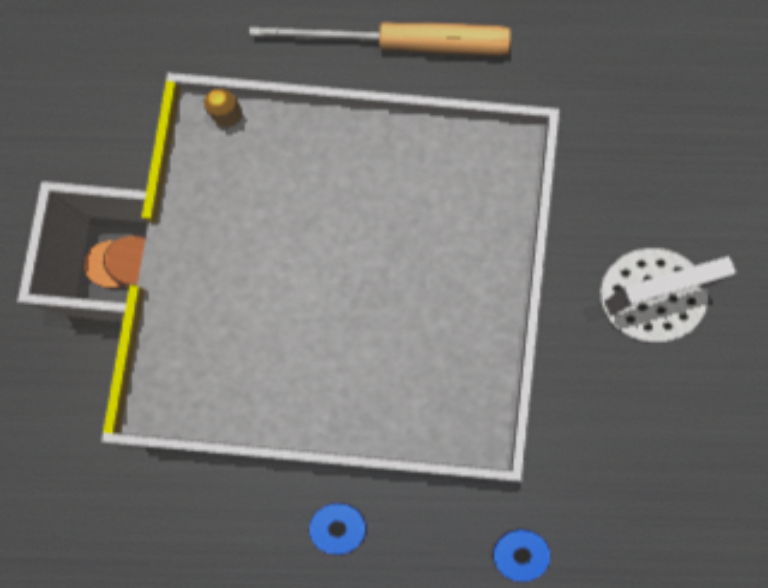

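View pics/s28.png

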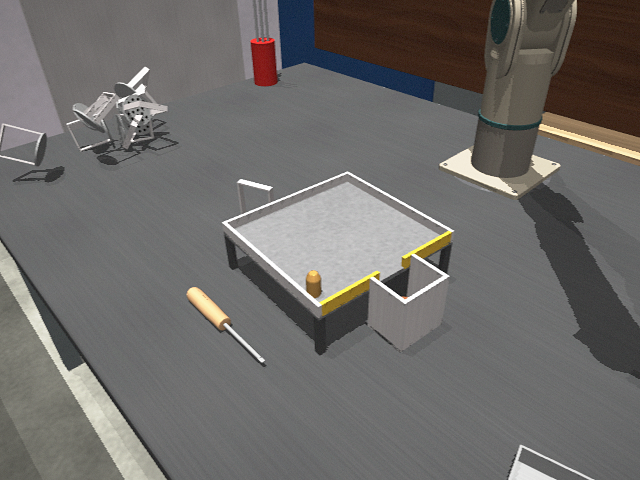

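Tray empty, the electrode, masher and driver are unmoved. The last disc looks darker, perhaps leaning, so I'll check how deep it lies.

```bash
python3 -c "
from h import *
a=cv2.imread('pics/s28.png')[240:360,350:470];b=cv2.imread('pics/t28.png')[185:275,140:230]
cv2.imwrite('pics/z.png',np.hstack([cv2.resize(a,(400,400),interpolation=2),cv2.resize(b,(400,400),interpolation=2)]))
cp=ctrl.camera_params('top')
for z in (80,40,16): print(z,[w2t(ray(cp,u,v,z)).round(0) for u,v in((180,235),(201,235),(190,224),(190,246))])
"
```

```text
80 [array([ -8., 156.]), array([ -5., 123.]), array([ 11., 143.]), array([-24., 138.])]
40 [array([ -3., 169.]), array([  1., 134.]), array([ 18., 155.]), array([-20., 150.])]
16 [array([  1., 177.]), array([  5., 140.]), array([ 22., 163.]), array([-17., 157.])]
```

View pics/z.png

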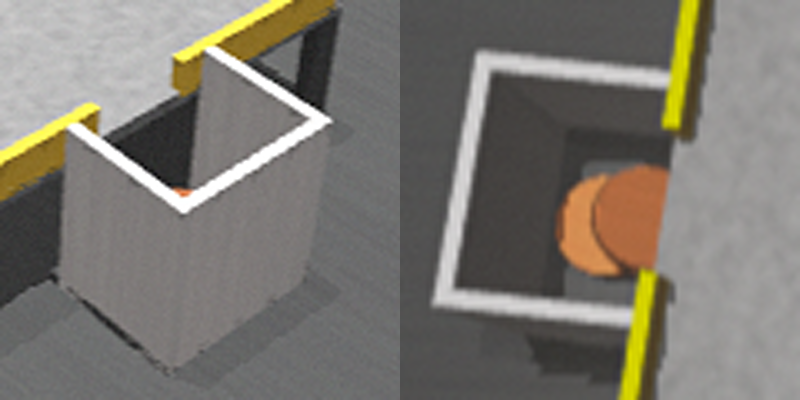

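The disc is cut off by the floor edge, so it lies below floor level on the stack. One short hold to confirm everything is at rest, then I'll hand in.

Call:
send_rows([
  [0,0,0,0,0],
  [0,0,0,0,0],
  [0,0,0,0,0],
  [0,0,0,0,0],
  [0,0,0,0,0],
])

```text
clock: 20.3
eef_pos: [438.2, 447.7, 253.2]
tool_rot: [-3.141, 0.008, 1.486]
force: [0.2, -0.5, 0.8]
width: 0.1
```

```bash
python3 -c "
from h import *
im=look('t29');a=cv2.imread('pics/t28.png')[:,:,::-1]
print('diff px',int((cv2.absdiff(im,a.copy()).max(2)[120:400,140:460]>25).sum()))
a=cv2.imread('pics/top0.png')[:,:,::-1].copy();d=(cv2.absdiff(im,a).max(2)>40)
for n,(u0,u1,v0,v1) in dict(driver=(240,360,115,142),electrode=(222,245,148,172),masher=(385,450,225,280),blue=(262,375,345,392)).items(): print(n,d[v0:v1,u0:u1].sum())
print(ctrl.finish_job())"
```

```text
[189. 235. 418.  23.  23.] tray [ -8.2 141. ]
[328. 132. 228.  54.   6.] tray [190. -63.]
t 20.35 tray xy [-141.3  427.9] z 253.2 yaw-(tray+90) deg -0.24 F [ 0.4 -0.1  0.6] w 0.0 rp [-3.141  0.008]
diff px 0
driver 0
electrode 0
masher 0
blue 0
the job is handed in; nothing more can be done
None
```

I swept the three copper discs through the gate one at a time with shut fingers, and each dropped into the slot before I started the next. The order was the middle disc, then the +x one, then the -x one. The job was handed in at about 20.4 s, and the hand-in gave no verdict.

**Last checks:**
- **Tray and slot:** the tray floor is empty. The top view at the end shows only two overlapping discs. I count three because the wrist view just before showed one more disc in the slot after each push and there are none on the tray floor or the table.
- **Other objects:** the electrode, masher, driver and blue discs show no pixel change from the first picture. The scene was still between the last two looks, 0.5 s apart.
- **Arm:** it ended well clear of everything. The largest force reading at the checks was about 8 N, during a fast free move; while pushing it stayed under 5 N.

**Not quite clean:**
- The first disc tipped with its rim against the fingertip, about 3 N upward. It dropped as soon as I backed off.
- Before the last drop the wrist read about 4 N upward, perhaps the tip rubbing the floor, so I raised it by about 1 mm.
- The top disc in the slot looks darker and may be lying slightly tilted. It is cut off by the floor edge in the picture, so it lies below floor level.
- The cameras disagreed by 2 to 3 mm, more while the arm was moving. That stayed within the 6 mm clearance on each side of the gap.

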